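# Clamp a wooden blank in the screw press with its folding crank

## Task

Clamp the two-tone wooden blank in the green screw press: swing the press's folded red crank handle fully upright, then wind the crank clockwise (seen from above) with it until the platen holds the blank firmly, but not so hard that the wood is bruised. Let go, leaving the handle upright and the blank clamped where it lies; do not disturb the blank or the tape roll and offcut beside the press.

Things in the scene. Friction and masses are not known exactly. Their poses are not given: they have to be found in the camera images.
- press_axis (a point): Point on the vertical crank axis of the green screw press, at mid-thickness of the crank arm, 205 mm above the table. x axis: where the arm points at the start; y along the press's beam; z up. The press is bolted down: base 200 x 300 x 24 mm, columns at y = +-118 mm, beam 56 (x) x 290 mm (y), its top at 170 mm, nuts and boss up to 180 mm.
- handle_hinge (a point): Hinge pin of the folding handle at the crank arm's outer end, 65 mm from the crank axis, 223 mm above the table; goes round with the crank. x axis radially outward from the crank axis, y along the pin, z up. The arm is a dark steel bar 16 mm wide, 12 mm thick, its mid-plane 18 mm below this pin; two lugs, 19 mm wide overall, hold the pin.
- handle_grip (a point): Centre line of the handle's red sleeve (22 mm diameter, spins freely), 56 mm from the hinge pin; the sleeve spans 16 to 80 mm from the pin, the steel tip ends at 86 mm. -x axis: from hinge to tip. Folded, the handle lies over the arm, tip past the crank axis, with free air beside it down to 40 mm below its centre line. Upright, this point is 279 mm above the table.
- handle (a joint): Folding angle of the handle, rad: 0 folded flat along the arm, 1.571 (hard stop) fully upright over the hinge. It swings in the vertical plane through the crank axis, is stiff (0.16 N m, about 3 N at the grip) and stays where left. Winding loads do not fold it; a pull towards the crank axis does. Unfold it before turning the crank.
- crank (a joint): Crank angle, rad, 0 at the start, growing clockwise seen from above; lowers the screw 18 mm a turn. Self-holding. While turning it takes about 7 N along the path at the grip until the platen meets the blank (after 0.4 to 1.05 turns), then more as a stiff buffer gives: 10 to 13 N is firm (9 N: 50 N on the wood; 11.3: 100; 13.5: 150), over 15.5 N bruises. At rest friction hides the load.
- platen: Steel pressing plate under the beam, 130 x 160 x 14 mm, hung on the screw over a stiff black rubber buffer; origin at the centre of its underside. It moves only up and down.
- blank: The loose workpiece under the platen: a wooden blank 280 mm long (its x axis), 100 mm wide and 24 mm thick with round ends, light wood over dark wood; origin at the centre of its underside. It lies on a plywood packer on the press base and sticks out at front and back.
- tape: Bystander: roll of pale masking tape lying flat, 100 mm across, 36 mm high; origin at the centre of its underside. Leave it alone.
- offcut: Bystander: brown wooden offcut 155 x 50 x 22 mm with one round end; origin on its underside, 65 mm from the square end. Leave it alone.

How it is judged:
By the outcome, as a careful person would: the job done as asked, in the order asked, and still so for the second after the job is handed in, with the robot touching nothing.
It also fails if it takes over 67 s, if anything falls off the work surface, if the arm or the gripper's body presses on something with over 40 N, if the wrist force passes 120 N, or if a joint passes its speed limit or range.

## Robot

A 7-joint arm with a two-finger parallel gripper is mounted at the origin on the work surface. World frame = base frame: x ahead of the robot, y to its left, z up, the work surface at z = 0. Lengths are in m, angles in rad, forces in N, time in s.
With the tool pointing down it reaches from about 0.425 to 0.875 m from the base axis. Payload 4.7 kg.
Tool frame: the origin (TCP) lies on the centre line of the jaws, within the pads' length; the fingertips stand 14 mm ahead of it and the grasp point (between the pads) lies 5 mm behind it; z points along the fingers, y is the direction in which the jaws open and shut (so a half turn about z gives the same grasp; the last joint's range is limited). The gripper opens to 87 mm and grips with 3 to 60 N. Pads are 19 mm wide; open, the fingers measure 117 mm over their backs; the gripper's body (75 mm by 190 mm) begins 51 mm behind the grasp point.
Start: joints at [1.301, 0.321, -0.07, 1.45, 0.023, 1.371, -0.057], TCP at [0.182, -0.624, 0.237] pointing down, gripper open.
Joint ranges: [-2.86, 2.86], [-0.3, 2.09], [-1.38, 1.24], [0.06, 2.45], [-1.56, 4.7], [0.09, 2.05], [-2.69, 2.69]. Speed limits (rad/s): [2.57, 2.57, 3.14, 3.14, 3.14, 3.14, 3.14].

## Interface

Orientations are given as a rotation vector (axis times angle).
In Python, from bench import ctrl gives the robot as it stands. The module is installed in compiled form; this text tells all that it offers.
- The arm moves only by the tool step_arm, never from a script. Its argument "plan" is a list of rows, each a list of 3 entries, a list of its own where there are three numbers: the turn, a rotation vector about the tool's x, y, z in rad, then the shift along the tool's x, y, z in m, then the closure in counts, from 0 (fully open) to 255 (shut). In form: [[[rx, ry, rz], [x, y, z], hand], ...]. A call has exactly 10 rows; each row is the pose to reach, as a shift and turn from the pose commanded when the call began, along the tool's axes at that moment; what a row does not reach only later rows make up. A row lasts 1/8 s, in which the tool goes at most 62.5 mm and 10.7 degrees, less where a joint would pass 70% of its speed; a pose out of reach is approached as far as the arm can. A call with a gripper value outside its range is refused whole. The fingers move at their own pace and stop on an object; "squeeze" is the grip in N (left out, the last holds). Time passes only in rows, so rows that repeat a pose let the fingers close, or fill a call up. It gives the time, the measured TCP pose, the force and the opening at its end, in the units of the state.
- ctrl.get_state(): the state, without advancing time (a new reading comes with each control period).
- ctrl.get_image(name): name is "scene" or "side" or "wrist"; returns the picture (420x560x3 uint8, red, green, blue); there is no depth.
- ctrl.calibration(name): a dict with "fov_y" (degrees; the focal length in pixels is half the picture's height over the tangent of half this angle, whatever the lens; pixels are square), "cx", "cy" (the principal point, pixels), "k1" (the pictures are not rectified: a ray, as slopes to the right and down, at radius r is drawn at 1 + k1 r^2 times it, then the intrinsics apply), "rvec" (rotation vector, rad) and "tvec" (3), from world to camera coordinates, as OpenCV has them. Camera axes: x right, y down, z forward; pixel columns grow to the right and rows downward; lengths in m; the calibration is good to about 2 mm. A picture is of the moment at which its call begins: read the wrist's pose just before it. calibration takes no time and is no camera call; for the wrist camera it gives the pose at the moment of the call.
- ctrl.close_job(): hands the job in, once; it reports no verdict.
Trained networks look in the newest picture that a camera, given by its name, has taken for a name from the list of things; names that differ only in an ending like _2 or _b are one class to them, and where a whole thing is asked for, a point or a joint stands for the part that bears it (a point fixed in the world has none). Each returns a list of dicts, best first, with "score" (0 to 1); they miss things now and then, are a little off and sometimes report something else, mostly with a low value. They report only what shows in the picture. A call takes as long as a camera call.
- ctrl.cut_out(camera, label): "pixels" (420x560 bool, what is visible of it) and "rect" ([left, top, width, height] in pixels, round what is visible of it).
The state is a dict: "time": time; "joint_positions": joint angles; "qd": joint speeds; "joint_torque": joint torques, N m; "position": TCP position; "tool_rot": TCP orientation; "ft_force": force on the tool from outside, world axes, zero at the start; "torque": the same for the moment, N m; "grip_width": opening from 0.0 (shut) to 1.0 (fully open).
Only numpy, scipy, OpenCV 4.12 (cv2) and the standard library are available. Lean on these libraries where they do the work, as an engineer would, in place of code of your own. Each camera call takes 0.05 s, during which the arm holds its last target.

## Working session

There is one attempt and no reset: what is moved stays moved. The work goes in short steps, Python scripts to look and compute and a tool call to move; the robot and the scene stay as the last step left them, time stands still between calls to the robot, and variables do not carry over. Pictures are saved under pics/ and viewed, and the job is handed in when it is done.

Besides the shell and the picture viewer there is one more tool, called after "Emit:" by a JSON object that holds its "fn" and its "kwargs", one argument or row to a line. step_arm: Moves the arm, as the interface text tells. Its arguments: {"type":"object","properties":{"plan":{"type":"array"},"squeeze":{"type":"number"}},"required":["plan"]}

```bash
mkdir -p pics; ls; cat > h.py <<'E'
import numpy as np, cv2
from bench import ctrl
from scipy.spatial.transform import Rotation as R
def save(n,name):
    im=ctrl.get_image(n); cv2.imwrite(f'pics/{name}.png',im[:,:,::-1]); return im
def cal(n):
    c=ctrl.calibration(n); f=210/np.tan(np.radians(c['fov_y'])/2)
    return f,c['cx'],c['cy'],c['k1'],R.from_rotvec(np.array(c['rvec'])).as_matrix(),np.array(c['tvec'])
def proj(n,P):
    f,cx,cy,k1,Rm,t=cal(n); p=np.atleast_2d(P)@Rm.T+t; s=p[:,:2]/p[:,2:]; r2=(s**2).sum(1,keepdims=True)
    return s*(1+k1*r2)*f+[cx,cy]
def ray(n,uv):
    f,cx,cy,k1,Rm,t=cal(n); d=(np.array(uv,float)-[cx,cy])/f; s=d.copy()
    for _ in range(30): s=d/(1+k1*(s@s))
    v=Rm.T@np.array([s[0],s[1],1]); return -Rm.T@t, v/np.linalg.norm(v)
def atz(n,uv,z):
    o,v=ray(n,uv); return o+v*(z-o[2])/v[2]
E
python3 - <<'E'
from h import *
for n in ['scene','side','wrist']: save(n,n+'0'); print(n,ctrl.calibration(n))
print(ctrl.get_state())
E
```

```text
pics
scene {'fov_y': 52.55683013182219, 'cx': 275.3488111678214, 'cy': 213.53535925342493, 'k1': -0.08878025410244451, 'rvec': array([ 1.41785247,  1.93050144, -1.011857  ]), 'tvec': array([ 0.12866017, -0.18293288,  1.51511129])}
side {'fov_y': 49.130534807277215, 'cx': 273.51523913452763, 'cy': 207.41602843787354, 'k1': -0.08643591261079923, 'rvec': array([ 2.17077985, -0.99605227,  0.38850402]), 'tvec': array([-0.32999597,  0.43163153,  0.60615461])}
wrist {'fov_y': 67.31269673509408, 'cx': 280.2803886088226, 'cy': 213.27212179851506, 'k1': 0.022439475940105747, 'rvec': array([-2.34699747,  1.76154601,  0.22254115]), 'tvec': array([-0.65028604, -0.03003345,  0.3885662 ])}
{'time': 0.15, 'joint_positions': array([ 1.30106443,  0.32166031, -0.07007983,  1.45140949,  0.02264414,
        1.37082123, -0.05686801]), 'qd': array([-2.59739648e-04, -4.91980148e-04,  3.66531803e-04, -3.80487560e-03,
        1.03784213e-06, -2.63342236e-04,  1.64717499e-03]), 'joint_torque': array([-4.18552982e-04, -4.91797006e+01, -4.04644366e-01, -3.12876034e+01,
       -6.38307002e-02,  4.04897821e-02,  1.38261757e-04]), 'position': array([ 0.18184653, -0.62361557,  0.23570042]), 'tool_rot': array([-3.10853807e+00, -4.44233262e-01,  5.41357337e-04]), 'ft_force': array([ 0.11609994,  0.17361796, -0.10864413]), 'torque': array([-0.00018643,  0.04765259, -0.0018012 ]), 'grip_width': 1.0024999525062097}
```

View pics/scene0.png

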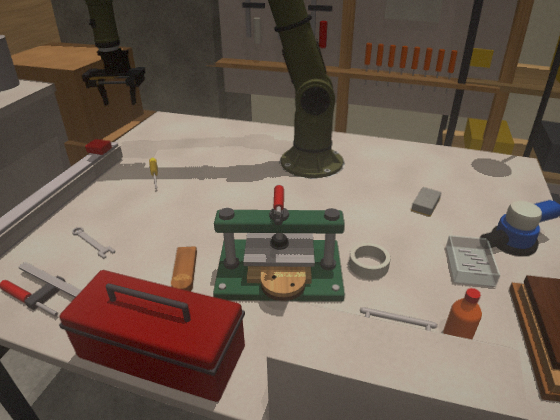

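View pics/side0.png

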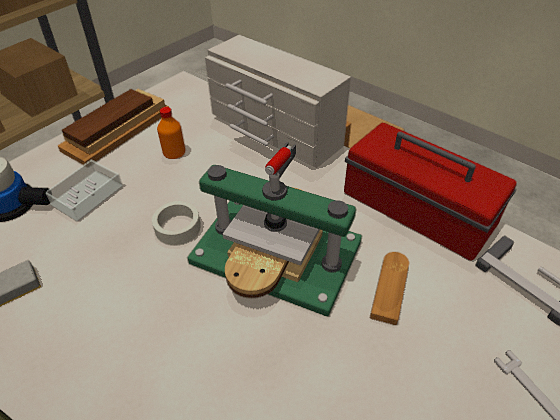

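View pics/wrist0.png

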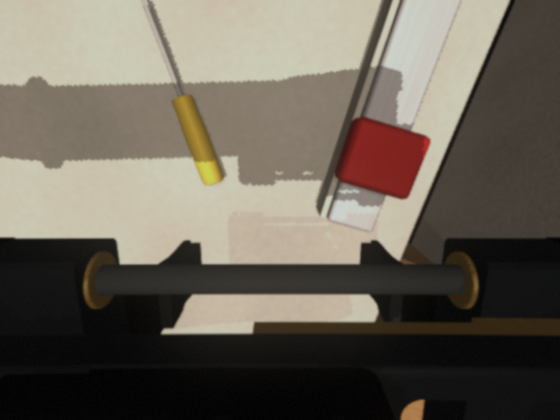

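```bash
python3 - <<'E'
from h import *
a=cv2.imread('pics/scene0.png')[170:310,200:360]; b=cv2.imread('pics/side0.png')[130:320,180:370]
cv2.imwrite('pics/sz.png',cv2.resize(a,None,fx=4.2,fy=4.2,interpolation=cv2.INTER_CUBIC))
cv2.imwrite('pics/dz.png',cv2.resize(b,None,fx=3.1,fy=3.1,interpolation=cv2.INTER_CUBIC))
for n in ['scene','side']:
  f,cx,cy,k1,Rm,t=cal(n); print(n,'cam',-Rm.T@t,'fwd',Rm[2])
  for l in ['handle','handle_hinge','handle_grip','crank','platen','blank','tape','offcut']:
    for d in ctrl.cut_out(n,l)[:2]:
      ys,xs=np.nonzero(d['pixels']); print(l,round(d['score'],2),d['rect'],round(xs.mean(),1),round(ys.mean(),1),len(xs))
E
```

```text
scene cam [1.31678462 0.29508825 0.72427984] fwd [-0.77665741 -0.25551498 -0.57577371]
handle 0.75 [276.3, 183.4, 7.5, 32.4] 278.6 198.2 235
handle_hinge 0.62 [277.5, 186.9, 4.8, 33.4] 278.3 203.5 301
handle_grip 0.81 [276.1, 183.6, 7.2, 33.7] 278.4 198.0 263
crank 0.66 [272.8, 184.4, 10.5, 42.5] 278.4 204.4 408
platen 0.6 [247.0, 232.6, 68.0, 35.4] 279.6 250.3 2265
blank 0.9 [259.1, 267.5, 49.3, 35.2] 282.4 281.8 1429
tape 0.68 [349.5, 245.7, 41.5, 35.2] 369.3 261.0 1050
tape 0.23 [274.8, 184.5, 8.1, 41.1] 278.3 204.4 347
offcut 0.74 [171.1, 243.9, 29.5, 48.9] 184.2 267.7 872
side cam [ 0.13275822 -0.3415485   0.72687441] fwd [ 0.52412601  0.47705814 -0.70548385]
handle 0.59 [263.9, 148.9, 29.8, 27.2] 277.6 160.3 392
handle_hinge 0.68 [266.5, 143.4, 29.1, 48.2] 279.0 165.4 757
handle_grip 0.8 [262.5, 144.6, 30.3, 28.0] 277.9 160.1 420
crank 0.94 [265.3, 143.8, 30.2, 48.3] 279.6 164.8 759
platen 0.8 [223.7, 204.8, 94.4, 62.7] 270.7 234.7 3169
blank 0.87 [223.9, 242.1, 66.8, 57.0] 252.7 272.0 2394
tape 0.74 [149.2, 199.6, 48.7, 43.6] 176.5 222.8 1390
offcut 0.7 [369.8, 249.7, 39.1, 73.5] 390.2 288.4 1937
```

View pics/sz.png

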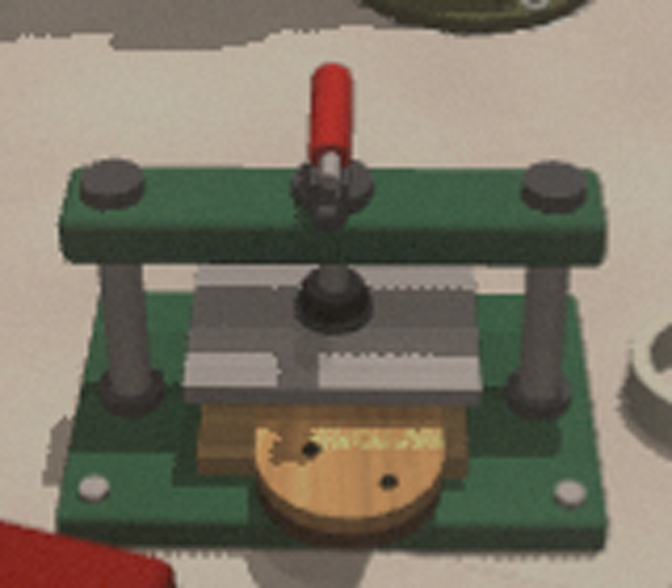

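View pics/dz.png

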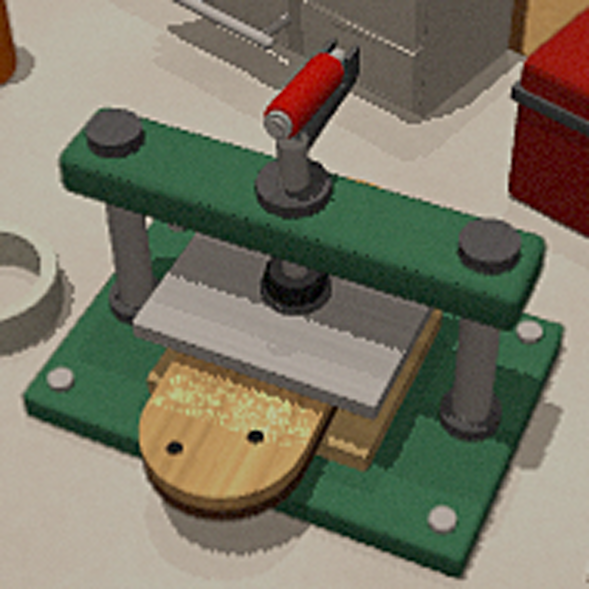

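```bash
cat > fit.py <<'E'
from h import *
from scipy.optimize import least_squares
S=lambda u,v:(200+u/4.2,170+v/4.2); D=lambda u,v:(180+u/3.1,130+v/3.1)
# press frame pts; x points toward scene camera (away from robot)
obs=[('scene',S(112,177),(0,-.118,.180)),('scene',S(554,178),(0,.118,.180)),
('scene',S(58,525),(.1,-.15,.024)),('scene',S(607,522),(.1,.15,.024)),
('side',D(114,126),(0,.118,.180)),('side',D(490,238),(0,-.118,.180)),
('side',D(24,398),(-.1,.15,.024)),('side',D(464,560),(-.1,-.15,.024)),('side',D(563,324),(.1,-.15,.024))]
def W(p,P): c,s=np.cos(p[2]),np.sin(p[2]); return np.array([p[0]+c*P[0]-s*P[1],p[1]+s*P[0]+c*P[1],P[2]])
if __name__=='__main__':
    fn=lambda p:np.concatenate([proj(n,W(p,P))[0]-uv for n,uv,P in obs])
    r=least_squares(fn,[.6,.1,.2],loss='soft_l1'); print(r.x); print(fn(r.x).reshape(-1,2).round(1))
    p=r.x
    for n in ['scene','side']:
        im=cv2.imread(f'pics/{n}0.png'); im=cv2.resize(im,None,fx=4,fy=4,interpolation=cv2.INTER_CUBIC)
        L=[[(0,0,.205),(.065,0,.205)],[(.049,0,.223),(-.015,0,.223)],[(-.028,-.145,.17),(-.028,.145,.17),(.028,.145,.17),(.028,-.145,.17),(-.028,-.145,.17)]]
        for l in L:
            q=(proj(n,[W(p,P) for P in l])*4+2).astype(int); cv2.polylines(im,[q.reshape(-1,1,2)],False,(255,255,0),1)
        o=(780,680) if n=='scene' else (720,500)
        cv2.imwrite(f'pics/fit_{n}.png',im[o[1]:o[1]+560,o[0]:o[0]+760])
    for d in ['scene','side']:
        print(d, proj(d,[W(p,(.065-.056,0,.223))]))
E
python3 fit.py
```

```text
[0.57629505 0.05915899 0.29314822]
[[-0.8  0.2]
 [-0.4  0. ]
 [-1.3 -1. ]
 [ 0.6  0.2]
 [-0.9  0.4]
 [-0.1 -0.1]
 [-2.3 -0.5]
 [ 0.1 -0. ]
 [ 0.9 -1.1]]
scene [[278.42243439 198.45019464]]
side [[275.92712965 166.20351298]]
```

View pics/fit_scene.png

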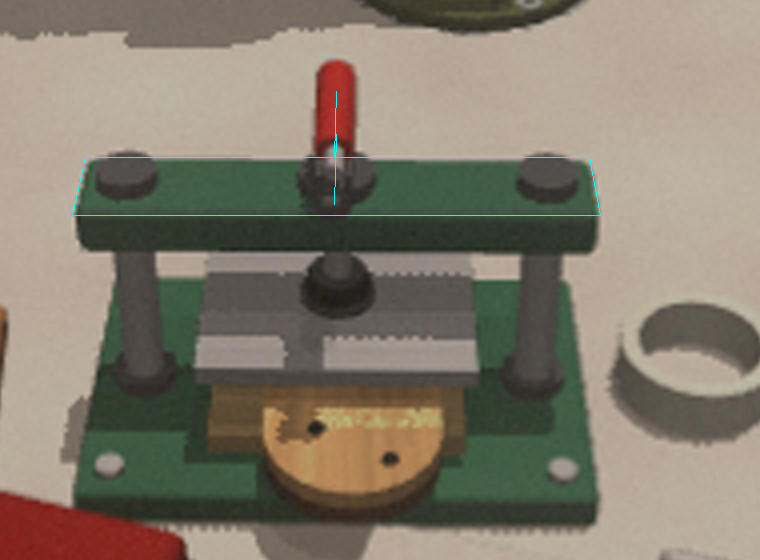

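View pics/fit_side.png

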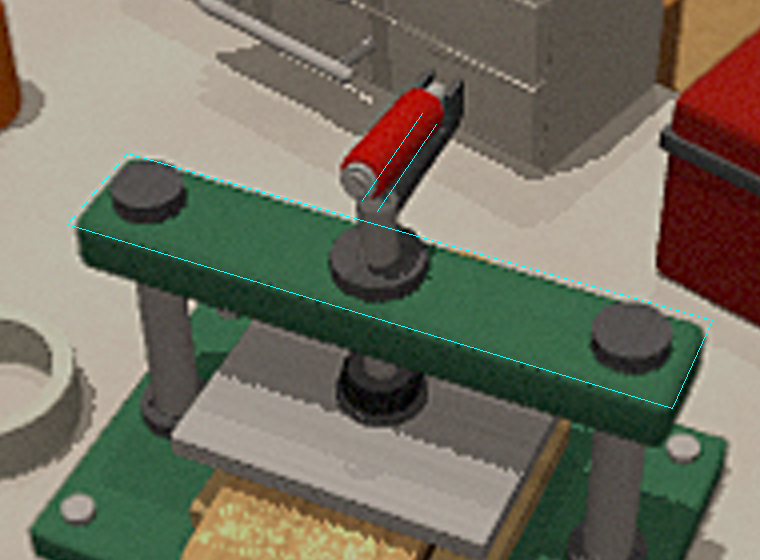

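```bash
python3 - <<'E'
from h import *
from fit import W
p=[.5763,.0592,.2931]
def red(n):
    im=cv2.imread(f'pics/{n}0.png').astype(int); m=(im[:,:,2]>110)&(im[:,:,1]<70)&(im[:,:,0]<80)
    x0,y0,w,h=(265,175,30,40) if n=='scene' else (255,138,45,40)
    k=np.zeros_like(m);k[y0:y0+h,x0:x0+w]=1; ys,xs=np.nonzero(m&k); 
    c=np.cov(xs,ys); print(n,len(xs),xs.mean(),ys.mean(),xs.min(),xs.max(),ys.min(),ys.max()); return xs.mean(),ys.mean()
u=red('scene');v=red('side')
def tri(u,v):
    A=[];b=[];
    for n,q in(('scene',u),('side',v)):
        o,d=ray(n,q);M=np.eye(3)-np.outer(d,d);A.append(M);b.append(M@o)
    x=np.linalg.lstsq(np.vstack(A),np.hstack(b),rcond=None)[0]; return x
x=tri(u,v);print('sleeve',x,'pred',W(p,(.017,0,.223)),proj('scene',x),proj('side',x))
print('pred px',proj('scene',W(p,(.017,0,.223))),proj('side',W(p,(.017,0,.223))))
for a,b,P in(((112,177),(490,238),(0,-.118,.18)),((554,178),(114,126),(0,.118,.18))):
    x=tri((200+a[0]/4.2,170+a[1]/4.2),(180+b[0]/3.1,130+b[1]/3.1));print('nut',x,W(p,P))
E
```

```text
scene 178 278.3258426966292 195.19662921348313 274 283 185 205
side 262 278.53435114503816 157.58778625954199 265 290 147 171
sleeve [0.59293498 0.06345773 0.23629185] pred [0.592575   0.06411166 0.223     ] [[278.00880441 195.30846883]] [[278.1390847  157.44725702]]
pred px [[278.39963149 200.49838982]] [[277.81412174 163.44891171]]
nut [ 0.60970633 -0.05327913  0.18012938] [ 0.61039273 -0.05376763  0.18      ]
nut [0.54355676 0.17236243 0.18052944] [0.54220727 0.17216763 0.18      ]
```

```bash
cat > mv.py <<'E'
from h import *
from fit import W
p=np.array([.5763,.0592,.2931])
def Rdown(yj):  # tool z down, y axis at world angle yj
    y=np.array([np.cos(yj),np.sin(yj),0]); z=np.array([0,0,-1.]); return np.column_stack([np.cross(y,z),y,z])
def st():
    s=ctrl.get_state(); return s,np.array(s['position']),R.from_rotvec(s['tool_rot']).as_matrix()
def rel(Pc,Rc,P,Rt): return Rc.T@(np.array(P)-Pc), R.from_matrix(Rc.T@Rt).as_rotvec()
E
python3 - <<'E'
from mv import *
s,P,Rm=st(); print(Rm.round(3)); 
for yj in (p[2]+np.pi/2,p[2]-np.pi/2):
  print(rel(np.array([.182,-.624,.237]),Rm,W(p,(.009,0,.33)),Rdown(yj)))
# red rect
for n in('scene','side'):
    im=cv2.imread(f'pics/{n}0.png').astype(int); m=(im[:,:,2]>60)&(im[:,:,2]>2.2*im[:,:,1])&(im[:,:,2]>2*im[:,:,0])
    x0,y0,w,h=(265,175,30,45) if n=='scene' else (255,138,45,40)
    k=np.zeros_like(m);k[y0:y0+h,x0:x0+w]=1; ys,xs=np.nonzero(m&k); print(n,len(xs),xs.mean(),ys.mean(),cv2.minAreaRect(np.column_stack([xs,ys]).astype(np.float32)))
    a=np.array([.033+.016*0,.0,0]);print(proj(n,[W(p,(.049,0,.223)),W(p,(-.015,0,.223))]))
E
```

```text
[[ 0.96  0.28  0.  ]
 [ 0.28 -0.96 -0.  ]
 [-0.    0.   -1.  ]]
(array([ 0.57882269, -0.54553999, -0.09307467]), array([ 1.81095169e-05, -1.96031577e-04,  3.13228695e+00]))
(array([ 0.57882269, -0.54553999, -0.09307467]), array([ 1.25167435e-04,  1.15630442e-05, -9.30569688e-03]))
scene 173 278.16184971098266 195.6936416184971 ((278.0, 196.0), (22.0, 8.0), 90.0)
[[278.23328613 208.97821244]
 [278.55645225 192.494866  ]]
side 308 279.1233766233766 158.6103896103896 ((278.5967102050781, 159.3370361328125), (12.487340927124023, 28.096519470214844), 41.987213134765625)
[[285.18108024 152.83173982]
 [270.04816178 174.64675638]]
```

```bash
python3 - <<'E'
from mv import *
for n in('scene','side'):
  print(n,'hinge',proj(n,W(p,(.065,0,.223))))
  for a in (0,.1,.2,.3):
    print(a,[proj(n,W(p,(.065-d*np.cos(a),0,.223+d*np.sin(a)))).round(1)[0] for d in(16,80,86) for d in [d/1000]])
b=cv2.imread('pics/side0.png')[135:205,245:325]; cv2.imwrite('pics/dz2.png',cv2.resize(b,None,fx=8,fy=8,interpolation=cv2.INTER_CUBIC))
b=cv2.imread('pics/scene0.png')[175:235,245:315]; cv2.imwrite('pics/sz2.png',cv2.resize(b,None,fx=8,fy=8,interpolation=cv2.INTER_CUBIC))
E
```

```text
scene hinge [[278.14627811 213.40963504]]
0 [array([278.2, 209. ]), array([278.6, 192.5]), array([278.6, 191. ])]
0.1 [array([278.2, 208.4]), array([278.5, 189.5]), array([278.6, 187.8])]
0.2 [array([278.2, 207.8]), array([278.5, 186.7]), array([278.5, 184.8])]
0.3 [array([278.2, 207.3]), array([278.5, 184.1]), array([278.5, 182.1])]
side hinge [[288.72350205 147.72830482]]
0 [array([285.2, 152.8]), array([270. , 174.6]), array([268.5, 176.8])]
0.1 [array([285.2, 152.1]), array([270. , 170.9]), array([268.5, 172.7])]
0.2 [array([285.2, 151.3]), array([270.2, 166.8]), array([268.7, 168.3])]
0.3 [array([285.3, 150.5]), array([270.6, 162.4]), array([269.1, 163.7])]
```

View pics/dz2.png

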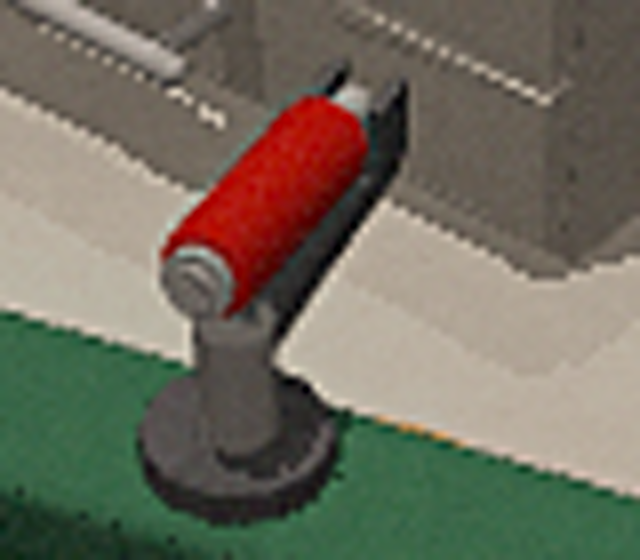

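View pics/sz2.png

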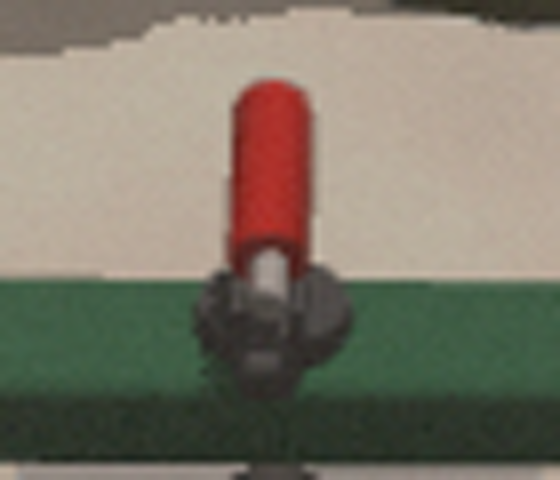

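Emit:
{"fn": "step_arm", "kwargs": {
  "plan": [
    [[0,0,0],[0.03,-0.03,-0.04],0],
    [[0,0,0],[0.08,-0.07,-0.08],0],
    [[0,0,0],[0.12,-0.11,-0.1],0],
    [[0,0,0],[0.16,-0.15,-0.12],0],
    [[0,0,0],[0.2,-0.19,-0.13],0],
    [[0,0,0],[0.24,-0.225,-0.13],0],
    [[0,0,0],[0.28,-0.26,-0.13],0],
    [[0,0,0],[0.32,-0.3,-0.13],0],
    [[0,0,0],[0.36,-0.34,-0.13],0],
    [[0,0,0],[0.4,-0.38,-0.13],0]
  ],
  "squeeze": 20
}}

```text
time: 2.2
position: [0.4602, -0.1455, 0.3669]
tool_rot: [3.109, 0.444, 0.001]
ft_force: [0.5, -0.3, -0.2]
grip_width: 0.998
```

```bash
python3 - <<'E'
from mv import *
s,P,Rm=st(); print(s['time'],P,rel(P,Rm,W(p,(.0096,0,.226)),Rm)[0])
save('wrist','w1'); print(proj('wrist',[W(p,(.0096,0,.2314)),W(p,(.065,0,.223))]))
print(rel(np.array([.182,-.624,.237])+Rm@[.4,-.38,-.13],Rm,W(p,(.0096,0,.226)),Rm)[0])
E
```

```text
2.2 [ 0.46019222 -0.14551224  0.36689594] [ 0.17826256 -0.16431527  0.14080019]
[[ 80.15624947 -11.64796124]
 [ 74.09685769 -92.93008896]]
[ 0.17927878 -0.16571755  0.14067451]
```

View pics/w1.png

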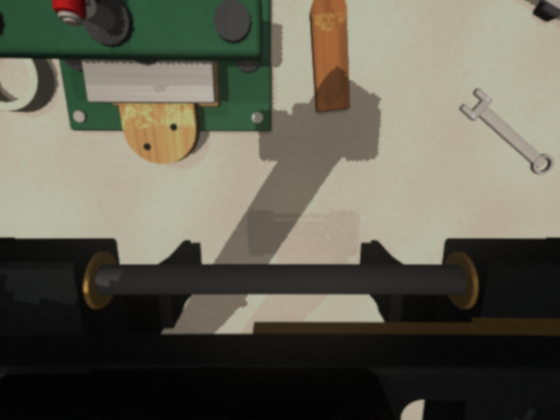

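Emit:
{"fn": "step_arm", "kwargs": {
  "plan": [
    [[0,0,0],[0.03,-0.03,0],0],
    [[0,0,0],[0.05,-0.06,0],0],
    [[0,0,0],[0.06,-0.09,0],0],
    [[0,0,0],[0.07,-0.12,0],0],
    [[0,0,0],[0.08,-0.145,0],0],
    [[0,0,0],[0.08,-0.16,0],0],
    [[0,0,0],[0.08,-0.1655,0],0],
    [[0,0,0],[0.08,-0.1655,0],0],
    [[0,0,0],[0.08,-0.1655,0],0],
    [[0,0,0],[0.08,-0.1655,0],0]
  ]
}}

```text
time: 3.5
position: [0.4901, 0.0332, 0.3664]
tool_rot: [3.11, 0.442, -0.0]
ft_force: [0.8, 0.2, -0.7]
grip_width: 1.0
```

```bash
python3 - <<'E'
from mv import *
s,P,Rm=st(); print(s['time'],P,rel(P,Rm,W(p,(.0096,0,.226)),Rm)[0])
im=save('wrist','w2'); 
a=.15
q=proj('wrist',[W(p,(.065-d*np.cos(a),0,.223+d*np.sin(a))) for d in(0,.016,.056,.08,.086)]); print(q)
m=np.ascontiguousarray(im[:,:,::-1])
for u in q: cv2.circle(m,tuple(int(x) for x in u.round()),2,(255,255,0),-1)
cv2.imwrite('pics/w2m.png',m)
E
```

```text
3.5 [0.49011136 0.03315667 0.36644498] [ 0.09965971 -0.00111744  0.14042471]
[[277.10173745  20.30309731]
 [277.34487521  41.12225751]
 [277.93479556  91.69593109]
 [278.27752716 121.11874501]
 [278.36199712 128.37499629]]
```

View pics/w2m.png

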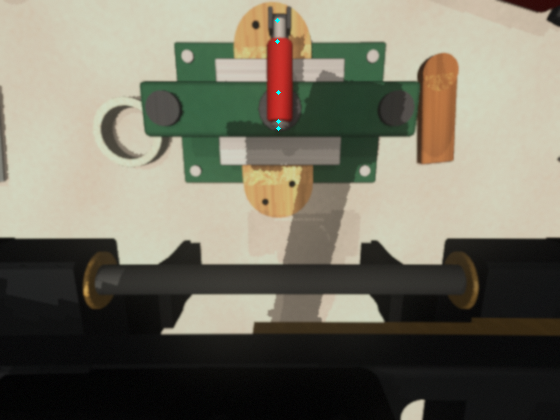

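```bash
python3 - <<'E'
from mv import *
print(proj('wrist',[W(p,(0,.118,.18)),W(p,(0,-.118,.18))]))
b=cv2.imread('pics/w2.png')[0:150,130:430]; cv2.imwrite('pics/w2z.png',cv2.resize(b,None,fx=2.6,fy=2.6,interpolation=cv2.INTER_CUBIC))
E
```

```text
[[160.71850862 109.47324462]
 [396.3442914  106.66819323]]
```

View pics/w2z.png

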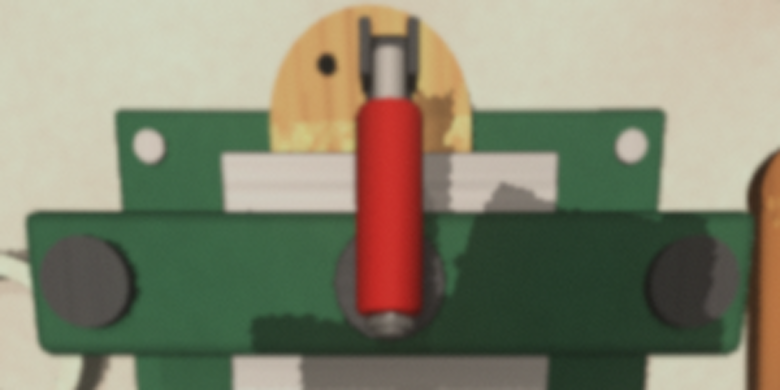

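```bash
sed -i 's/^p=.*/p=np.array([.5765,.0584,.283])/' mv.py; python3 - <<'E'
from mv import *
s,P,Rm=st(); print(s['time'],P,rel(P,Rm,W(p,(.0096,0,.226)),Rm)[0])
E
```

```text
3.55 [0.49010471 0.03336502 0.36642517] [9.95793172e-02 5.42141019e-05 1.40403947e-01]
```

Emit:
{"fn": "step_arm", "kwargs": {
  "plan": [
    [[0,0,0],[0.04,0,0],0],
    [[0,0,0],[0.08,0,0.01],0],
    [[0,0,0],[0.0995,0,0.04],0],
    [[0,0,0],[0.0995,0,0.08],0],
    [[0,0,0],[0.0995,0,0.115],0],
    [[0,0,0],[0.0995,0,0.135],0],
    [[0,0,0],[0.0995,0,0.14],0],
    [[0,0,0],[0.0995,0,0.14],60],
    [[0,0,0],[0.0995,0,0.14],140],
    [[0,0,0],[0.0995,0,0.14],140]
  ]
}}

```text
time: 4.8
position: [0.5861, 0.062, 0.2276]
tool_rot: [3.11, 0.444, 0.003]
ft_force: [-0.5, -0.6, 0.3]
grip_width: 0.744
```

```bash
python3 - <<'E'
from mv import *
s,P,Rm=st(); print(s['time'],P,rel(P,Rm,W(p,(.0096,0,.226)),Rm)[0],s['grip_width'],s['ft_force'])
save('wrist','w3');save('side','s3')
E
```

```text
4.8 [0.58607777 0.06204482 0.2275631 ] [-0.00061768  0.00082398  0.0015626 ] 0.7435493482888899 [-0.47377525 -0.59697581  0.26781019]
```

View pics/w3.png

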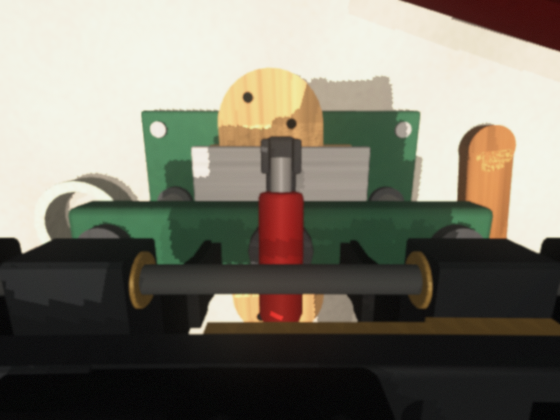

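View pics/s3.png

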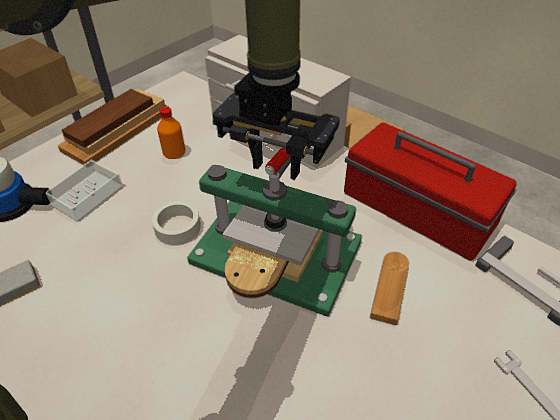

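Emit:
{"fn": "step_arm", "kwargs": {
  "plan": [
    [[0,0,0],[0,0,0.001],170],
    [[0,0,0],[0,0,0.001],170],
    [[0,0,0],[0,0,0.001],170],
    [[0,0,0],[0,0,0.001],200],
    [[0,0,0],[0,0,0.001],255],
    [[0,0,0],[0,0,0.001],255],
    [[0,0,0],[0,0,0.001],255],
    [[0,0,0],[0,0,0.001],255],
    [[0,0,0],[0,0,0.001],255],
    [[0,0,0],[0,0,0.001],255]
  ],
  "squeeze": 15
}}

```text
time: 6.15
position: [0.5856, 0.0618, 0.2255]
tool_rot: [3.11, 0.444, 0.0]
ft_force: [-0.2, -0.7, 0.1]
grip_width: 0.247
```

```bash
python3 - <<'E'
from mv import *
s,P,Rm=st(); print(s['time'],P,rel(P,Rm,W(p,(.0096,0,.226)),Rm)[0],s['grip_width'],s['ft_force'],s['torque'])
# arc from a0=.15, grasp d=.056, deltas in tool frame
for a in np.linspace(.15,np.pi/2+.05,19):
    d=.056; print(round(a,2),round(-d*(np.cos(a)-np.cos(.15)),4),round(-d*(np.sin(a)-np.sin(.15)),4))
E
```

```text
6.15 [0.58558134 0.06178509 0.22553747] [-6.58462029e-05  7.14664991e-04 -4.62335227e-04] 0.2465067668416337 [-0.17327447 -0.66354605  0.08725531] [-0.1357427  -0.06515863 -0.05435935]
0.15 -0.0 -0.0
0.23 0.0009 -0.0045
0.31 0.0021 -0.0089
0.4 0.0037 -0.0132
0.48 0.0056 -0.0173
0.56 0.0079 -0.0213
0.64 0.0105 -0.0251
0.72 0.0133 -0.0286
0.8 0.0165 -0.0319
0.89 0.0199 -0.035
0.97 0.0236 -0.0377
1.05 0.0274 -0.0402
1.13 0.0315 -0.0423
1.21 0.0357 -0.0441
1.29 0.0401 -0.0455
1.38 0.0445 -0.0466
1.46 0.049 -0.0473
1.54 0.0536 -0.0476
1.62 0.0582 -0.0476
```

Emit:
{"fn": "step_arm", "kwargs": {
  "plan": [
    [[0,0,0],[0.0009,0,-0.0045],255],
    [[0,0,0],[0.002,0,-0.009],255],
    [[0,0,0],[0.0037,0,-0.0132],255],
    [[0,0,0],[0.0056,0,-0.0173],255],
    [[0,0,0],[0.008,0,-0.0213],255],
    [[0,0,0],[0.0105,0,-0.025],255],
    [[0,0,0],[0.0133,0,-0.0286],255],
    [[0,0,0],[0.0165,0,-0.032],255],
    [[0,0,0],[0.02,0,-0.035],255],
    [[0,0,0],[0.0236,0,-0.0377],255]
  ]
}}

```text
time: 7.4
position: [0.6076, 0.0682, 0.2635]
tool_rot: [3.109, 0.444, -0.003]
ft_force: [-5.8, -2.6, -4.0]
grip_width: 0.252
```

```bash
python3 - <<'E'
from mv import *
s,P,Rm=st(); print(s['time'],P,s['grip_width'],s['ft_force'],s['torque'])
save('side','s4')
b=cv2.imread('pics/s4.png')[80:260,180:380]; cv2.imwrite('pics/s4z.png',cv2.resize(b,None,fx=3,fy=3))
E
```

```text
7.4 [0.60761598 0.06821067 0.26345703] 0.2518851345192076 [-5.76199207 -2.63597407 -3.9771582 ] [-0.57619752  1.35059775  0.03261266]
```

View pics/s4z.png

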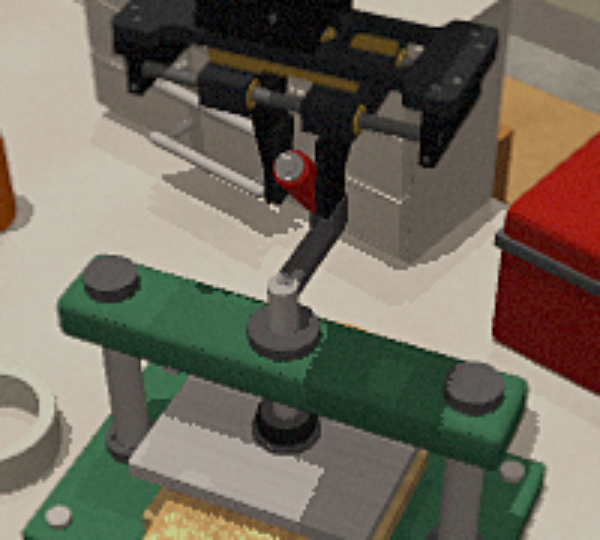

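Emit:
{"fn": "step_arm", "kwargs": {
  "plan": [
    [[0,0,0],[0.0038,0,-0.0025],255],
    [[0,0,0],[0.008,0,-0.0046],255],
    [[0,0,0],[0.012,0,-0.0064],255],
    [[0,0,0],[0.0165,0,-0.0078],255],
    [[0,0,0],[0.021,0,-0.0089],255],
    [[0,0,0],[0.0254,0,-0.0096],255],
    [[0,0,0],[0.03,0,-0.01],255],
    [[0,0,0],[0.033,0,-0.01],255],
    [[0,0,0],[0.034,0,-0.01],255],
    [[0,0,0],[0.035,0,-0.01],255]
  ]
}}

```text
time: 8.7
position: [0.6417, 0.0782, 0.2752]
tool_rot: [3.109, 0.444, 0.0]
ft_force: [-6.2, -2.4, 3.3]
grip_width: 0.248
```

```bash
python3 - <<'E'
from mv import *
s,P,Rm=st(); print(s['time'],P,rel(P,Rm,W(p,(.065,0,.274)),Rm)[0],s['grip_width'],s['ft_force'],s['torque'])
for n in ('side','scene'):
  save(n,n+'5')
  q=proj(n,[W(p,(.065,0,.223)),W(p,(.065,0,.309))]);print(n,q)
  o=(80,180) if n=='side' else (110,200)
  b=cv2.imread(f'pics/{n}5.png')[o[0]:o[0]+180,o[1]:o[1]+200]; b=cv2.resize(b,None,fx=3,fy=3)
  for u in q: cv2.circle(b,(int((u[0]-o[1])*3),int((u[1]-o[0])*3)),2,(255,255,0),-1)
  cv2.imwrite(f'pics/{n}5z.png',b)
E
```

```text
8.7 [0.64171644 0.07818289 0.27517113] [-0.0031468   0.00078287  0.00117153] 0.24794409315887045 [-6.15120787 -2.3944648   3.29616321] [-0.72786825  1.55846866 -0.0706891 ]
side [[289.47625781 147.9395027 ]
 [289.67636745 106.67199521]]
scene [[277.42376638 213.39737107]
 [277.03845478 177.00999658]]
```

View pics/side5z.png

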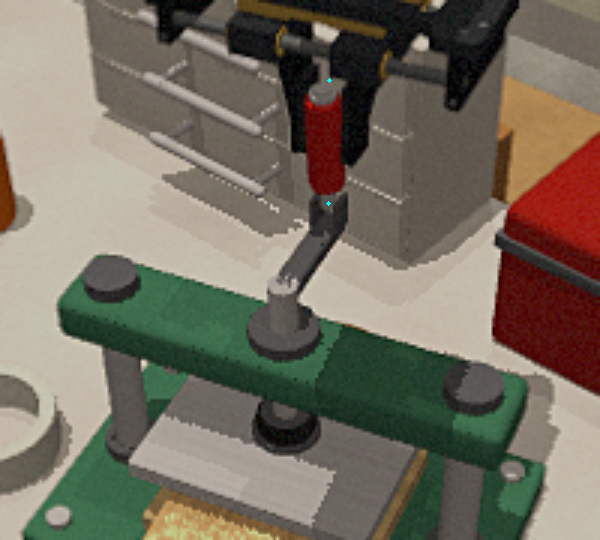

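View pics/scene5z.png

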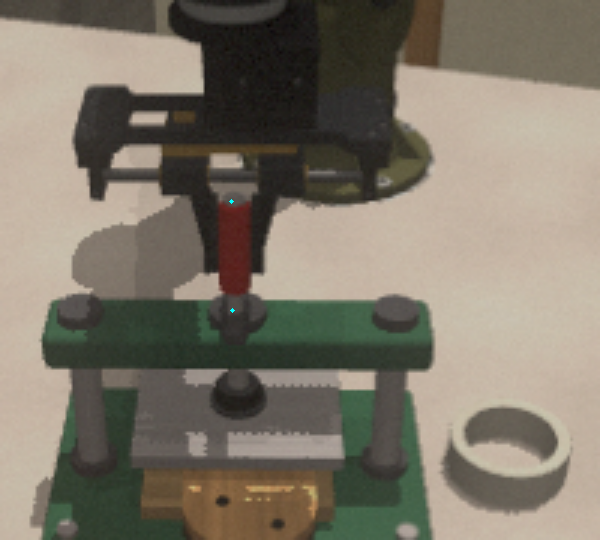

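Emit:
{"fn": "step_arm", "kwargs": {
  "plan": [
    [[0,0,0],[0.001,0,0],255],
    [[0,0,0],[0.002,0,0],255],
    [[0,0,0],[0.003,0,0],255],
    [[0,0,0],[0.004,0,0],255],
    [[0,0,0],[0.005,0,0],255],
    [[0,0,0],[0.006,0,0],255],
    [[0,0,0],[0.006,0,0],255],
    [[0,0,0],[0.006,0,0],255],
    [[0,0,0],[0.006,0,0],255],
    [[0,0,0],[0.006,0,0],255]
  ]
}}

```text
time: 10.05
position: [0.6476, 0.0799, 0.2752]
tool_rot: [3.109, 0.444, 0.001]
ft_force: [-6.0, -3.2, 2.0]
grip_width: 0.246
```

```bash
cat > look.py <<'E'
from mv import *
import sys
t=sys.argv[1]; r=float(sys.argv[2]) if len(sys.argv)>2 else 0
s,P,Rm=st(); F=np.array(s['ft_force'])
v=P[:2]-p[:2]; th=p[2]-np.arctan2(v[1],v[0]); rad=np.hypot(*v)
er=v/rad; et=np.array([er[1],-er[0]])
print('t',round(s['time'],2),P.round(4),'crank',round(th,3),'r',rad.round(4),'Fr',(F[:2]@er).round(2),'Ft',(F[:2]@et).round(2),F.round(1),'tq',np.round(s['torque'],2),round(s['grip_width'],3))
if t!='-':
 for n in ('side','scene'):
  save(n,n+t)
  a=th if r==0 else 0
  c,sn=np.cos(-th),np.sin(-th)
  q=proj(n,[W(p,(.065*c,.065*sn,.223)),W(p,(.065*c,.065*sn,.309))])
  o=(80,180) if n=='side' else (110,200)
  b=cv2.imread(f'pics/{n}{t}.png')[o[0]:o[0]+180,o[1]:o[1]+200]; b=cv2.resize(b,None,fx=3,fy=3)
  for u in q: cv2.circle(b,(int((u[0]-o[1])*3),int((u[1]-o[0])*3)),2,(255,255,0),-1)
  cv2.imwrite(f'pics/{n}{t}z.png',b)
 cv2.imwrite(f'pics/b{t}.png',cv2.resize(np.hstack([cv2.imread(f'pics/side{t}z.png'),cv2.imread(f'pics/scene{t}z.png')]),(800,360)))
E
python3 look.py 6
```

```text
t 10.05 [0.6476 0.0799 0.2752] crank -0.011 r 0.0743 Fr -6.71 Ft 1.31 [-6.  -3.2  2. ] tq [-0.67  1.5  -0.02] 0.246
```

View pics/b6.png

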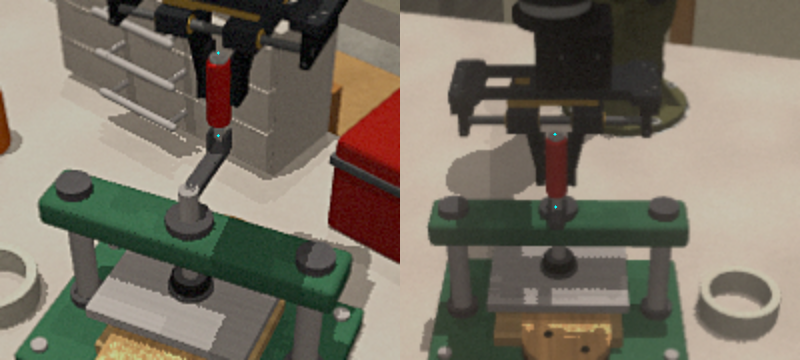

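```bash
python3 - <<'E'
from mv import *
save('wrist','w6')
b=cv2.imread('pics/side6.png')[90:160,255:325]; b=cv2.resize(b,None,fx=8,fy=8,interpolation=cv2.INTER_CUBIC)
def dr(a,col):
  q=proj('side',[W(p,(.065-d*np.cos(a),0,.223+d*np.sin(a))) for d in(0,.016,.056,.08,.086)])
  for u in q: cv2.circle(b,(int((u[0]-255+.5)*8),int((u[1]-90+.5)*8)),3,col,-1)
dr(np.pi/2,(255,255,0)); dr(1.45,(0,255,0)); cv2.imwrite('pics/s6zz.png',b)
E
```

```text
(no output)
```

View pics/s6zz.png

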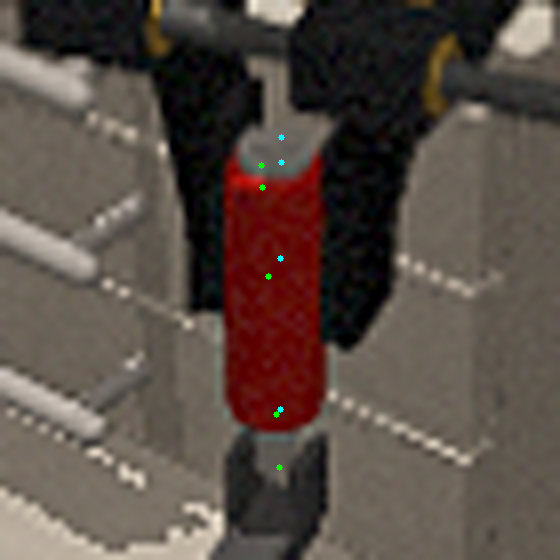

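View pics/w6.png

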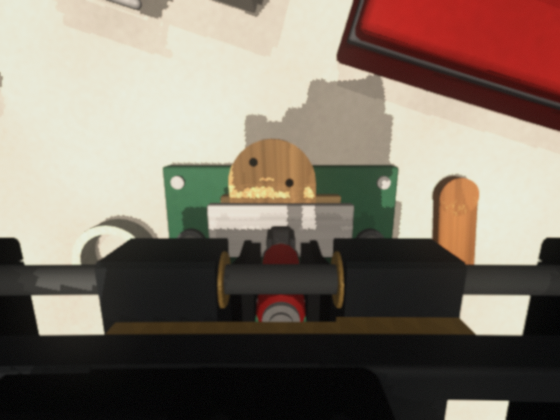

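Emit:
{"fn": "step_arm", "kwargs": {
  "plan": [
    [[0,0,0],[0,0,0],130],
    [[0,0,0],[0,0,0],130],
    [[0,0,0],[-0.004,0,0],130],
    [[0,0,0],[-0.0093,0,0],130],
    [[0,0,0],[-0.0093,0,0],130],
    [[0,0,0],[-0.0093,0,0],200],
    [[0,0,0],[-0.0093,0,0],255],
    [[0,0,0],[-0.0093,0,0],255],
    [[0,0,0],[-0.0093,0,0],255],
    [[0,0,0],[-0.0093,0,0],255]
  ],
  "squeeze": 50
}}

```text
time: 11.45
position: [0.6387, 0.0772, 0.2732]
tool_rot: [3.11, 0.444, 0.0]
ft_force: [0.7, -1.0, -0.2]
grip_width: 0.236
```

```bash
python3 look.py 7; python3 - <<'E'
from mv import *
save('wrist','w7')
print(proj('wrist',[W(p,(.065,0,.309)),W(p,(.065,0,.279)),W(p,(.065,0,.303))]))
b=cv2.imread('pics/side7.png')[90:160,255:325]; b=cv2.resize(b,None,fx=8,fy=8,interpolation=cv2.INTER_CUBIC)
def dr(a,col):
  q=proj('side',[W(p,(.065-d*np.cos(a),0,.223+d*np.sin(a))) for d in(0,.016,.056,.08,.086)])
  for u in q: cv2.circle(b,(int((u[0]-255+.5)*8),int((u[1]-90+.5)*8)),3,col,-1)
dr(np.pi/2,(255,255,0)); dr(1.45,(0,255,0)); cv2.imwrite('pics/s7zz.png',b)
E
```

```text
t 11.45 [0.6387 0.0772 0.2732] crank -0.011 r 0.065 Fr 0.39 Ft 1.19 [ 0.7 -1.  -0.2] tq [-0.11 -0.    0.  ] 0.236
[[279.60885701 306.58924596]
 [279.70956585 273.61523623]
 [279.63264229 298.80699586]]
```

View pics/s7zz.png

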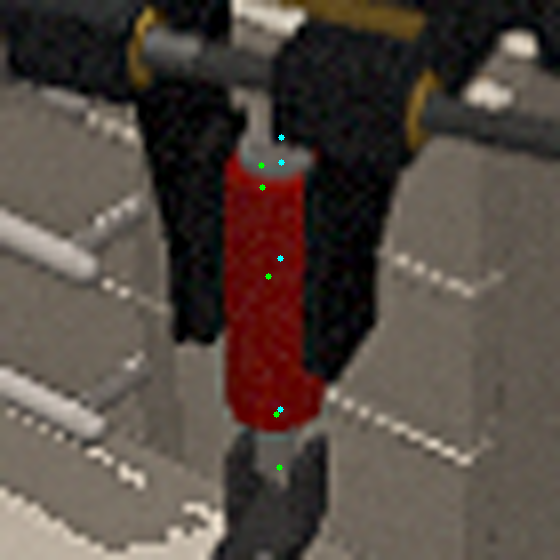

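View pics/w7.png

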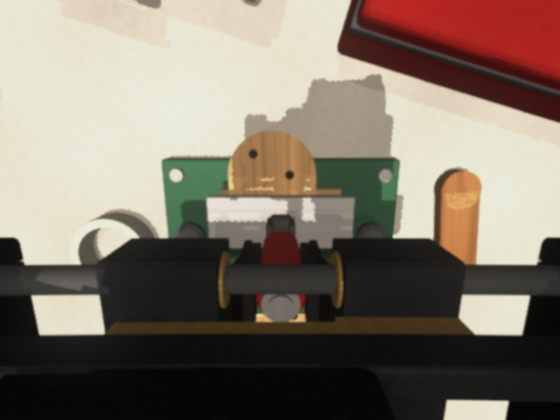

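Emit:
{"fn": "step_arm", "kwargs": {
  "plan": [
    [[0,0,0],[-0.0003,0.0065,0],255],
    [[0,0,0],[-0.0013,0.0129,0],255],
    [[0,0,0],[-0.0029,0.0192,0],255],
    [[0,0,0],[-0.0051,0.0253,0],255],
    [[0,0,0],[-0.008,0.0312,0],255],
    [[0,0,0],[-0.0114,0.0367,0],255],
    [[0,0,0],[-0.0153,0.0419,0],255],
    [[0,0,0],[-0.0197,0.0466,0],255],
    [[0,0,0],[-0.0246,0.0509,0],255],
    [[0,0,0],[-0.0299,0.0547,0],255]
  ]
}}

```text
time: 12.85
position: [0.6268, 0.0184, 0.2732]
tool_rot: [-3.107, -0.447, -0.007]
ft_force: [6.7, 4.0, -3.0]
grip_width: 0.241
```

```bash
python3 look.py 8; python3 look.py -
```

```text
t 12.85 [0.6268 0.0184 0.2732] crank 0.955 r 0.0642 Fr 2.76 Ft -7.29 [ 6.7  4.  -3. ] tq [ 0.35 -1.14 -0.01] 0.241
t 12.95 [0.6261 0.0175 0.2732] crank 0.972 r 0.0643 Fr 1.57 Ft -4.64 [ 4.2  2.6 -1.9] tq [ 0.14 -0.84 -0.02] 0.241
```

View pics/b8.png

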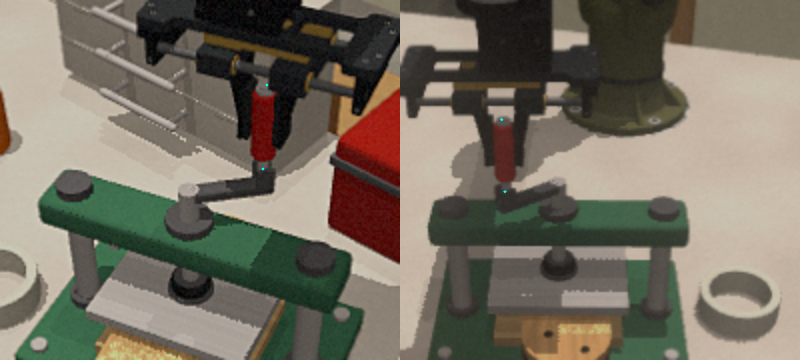

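```bash
cat > arc.py <<'E'
import numpy as np,sys
r0,t0,r1,t1=map(float,sys.argv[1:5]); n=int(sys.argv[5]) if len(sys.argv)>5 else 10
for k in range(1,n+1):
    t=t0+(t1-t0)*k/n; r=r0+(r1-r0)*min(1,k/4)
    print(f"[[0, 0, 0], [{r*np.cos(t)-r0*np.cos(t0):.4f}, {r*np.sin(t)-r0*np.sin(t0):.4f}, 0], 255],",end=' ')
E
python3 arc.py .065 1.0 .0664 2.0
```

```text
[[0, 0, 0], [-0.0055, 0.0035, 0], 255], [[0, 0, 0], [-0.0113, 0.0065, 0], 255], [[0, 0, 0], [-0.0175, 0.0089, 0], 255], [[0, 0, 0], [-0.0238, 0.0107, 0], 255], [[0, 0, 0], [-0.0304, 0.0115, 0], 255], [[0, 0, 0], [-0.0371, 0.0117, 0], 255], [[0, 0, 0], [-0.0437, 0.0112, 0], 255], [[0, 0, 0], [-0.0502, 0.0100, 0], 255], [[0, 0, 0], [-0.0566, 0.0081, 0], 255], [[0, 0, 0], [-0.0628, 0.0057, 0], 255],
```

Emit:
{"fn": "step_arm", "kwargs": {
  "plan": [
    [[0,0,0],[-0.0055,0.0035,0],255],
    [[0,0,0],[-0.0113,0.0065,0],255],
    [[0,0,0],[-0.0175,0.0089,0],255],
    [[0,0,0],[-0.0238,0.0107,0],255],
    [[0,0,0],[-0.0304,0.0115,0],255],
    [[0,0,0],[-0.0371,0.0117,0],255],
    [[0,0,0],[-0.0437,0.0112,0],255],
    [[0,0,0],[-0.0502,0.01,0],255],
    [[0,0,0],[-0.0566,0.0081,0],255],
    [[0,0,0],[-0.0628,0.0057,0],255]
  ]
}}

```text
time: 14.2
position: [0.568, -0.0054, 0.2732]
tool_rot: [-3.108, -0.446, -0.007]
ft_force: [7.0, 2.1, -3.0]
grip_width: 0.244
```

```bash
python3 look.py 9; python3 arc.py .0664 2.0 .0664 2.5
```

```text
t 14.2 [ 0.568  -0.0054  0.2732] crank 1.987 r 0.0643 Fr -3.02 Ft -6.66 [ 7.   2.1 -3. ] tq [ 0.38 -1.08  0.01] 0.244
[[0, 0, 0], [-0.0030, -0.0015, 0], 255], [[0, 0, 0], [-0.0059, -0.0031, 0], 255], [[0, 0, 0], [-0.0087, -0.0048, 0], 255], [[0, 0, 0], [-0.0114, -0.0067, 0], 255], [[0, 0, 0], [-0.0141, -0.0087, 0], 255], [[0, 0, 0], [-0.0166, -0.0109, 0], 255], [[0, 0, 0], [-0.0190, -0.0131, 0], 255], [[0, 0, 0], [-0.0213, -0.0155, 0], 255], [[0, 0, 0], [-0.0235, -0.0180, 0], 255], [[0, 0, 0], [-0.0256, -0.0206, 0], 255],
```

View pics/b9.png

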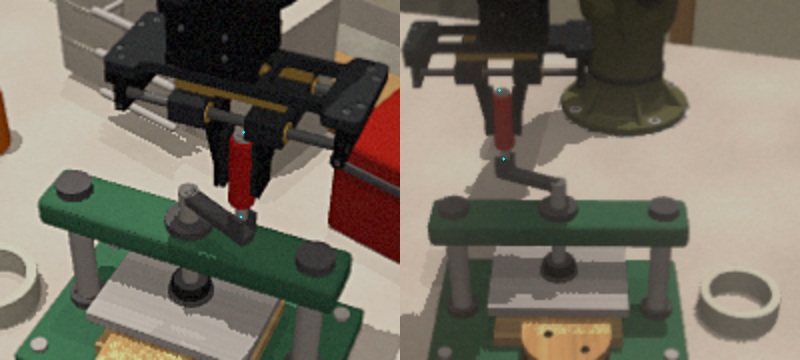

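Emit:
{"fn": "step_arm", "kwargs": {
  "plan": [
    [[0,0,0],[-0.003,-0.0015,0],255],
    [[0,0,0],[-0.0059,-0.0031,0],255],
    [[0,0,0],[-0.0087,-0.0048,0],255],
    [[0,0,0],[-0.0114,-0.0067,0],255],
    [[0,0,0],[-0.0141,-0.0087,0],255],
    [[0,0,0],[-0.0166,-0.0109,0],255],
    [[0,0,0],[-0.019,-0.0131,0],255],
    [[0,0,0],[-0.0213,-0.0155,0],255],
    [[0,0,0],[-0.0235,-0.018,0],255],
    [[0,0,0],[-0.0256,-0.0206,0],255]
  ]
}}

```text
time: 15.55
position: [0.5382, 0.0065, 0.2732]
tool_rot: [-3.11, -0.445, -0.008]
ft_force: [9.2, 0.5, -5.1]
grip_width: 0.246
```

```bash
python3 look.py -; python3 arc.py .0664 2.5 .0664 2.9
```

```text
t 15.55 [0.5382 0.0065 0.2732] crank 2.489 r 0.0645 Fr -5.86 Ft -7.1 [ 9.2  0.5 -5.1] tq [ 0.04 -1.51  0.07] 0.246
[[0, 0, 0], [-0.0015, -0.0022, 0], 255], [[0, 0, 0], [-0.0030, -0.0044, 0], 255], [[0, 0, 0], [-0.0044, -0.0067, 0], 255], [[0, 0, 0], [-0.0057, -0.0090, 0], 255], [[0, 0, 0], [-0.0068, -0.0114, 0], 255], [[0, 0, 0], [-0.0079, -0.0138, 0], 255], [[0, 0, 0], [-0.0089, -0.0162, 0], 255], [[0, 0, 0], [-0.0098, -0.0188, 0], 255], [[0, 0, 0], [-0.0106, -0.0213, 0], 255], [[0, 0, 0], [-0.0113, -0.0239, 0], 255],
```

```bash
python3 arc.py .0664 2.5 .0657 2.9
```

```text
[[0, 0, 0], [-0.0014, -0.0023, 0], 255], [[0, 0, 0], [-0.0027, -0.0046, 0], 255], [[0, 0, 0], [-0.0039, -0.0069, 0], 255], [[0, 0, 0], [-0.0050, -0.0093, 0], 255], [[0, 0, 0], [-0.0062, -0.0117, 0], 255], [[0, 0, 0], [-0.0073, -0.0141, 0], 255], [[0, 0, 0], [-0.0083, -0.0165, 0], 255], [[0, 0, 0], [-0.0091, -0.0190, 0], 255], [[0, 0, 0], [-0.0099, -0.0215, 0], 255], [[0, 0, 0], [-0.0106, -0.0240, 0], 255],
```

Emit:
{"fn": "step_arm", "kwargs": {
  "plan": [
    [[0,0,0],[-0.0014,-0.0023,0],255],
    [[0,0,0],[-0.0027,-0.0046,0],255],
    [[0,0,0],[-0.0039,-0.0069,0],255],
    [[0,0,0],[-0.005,-0.0093,0],255],
    [[0,0,0],[-0.0062,-0.0117,0],255],
    [[0,0,0],[-0.0073,-0.0141,0],255],
    [[0,0,0],[-0.0083,-0.0165,0],255],
    [[0,0,0],[-0.0091,-0.019,0],255],
    [[0,0,0],[-0.0099,-0.0215,0],255],
    [[0,0,0],[-0.0106,-0.024,0],255]
  ]
}}

```text
time: 16.8
position: [0.5213, 0.0246, 0.2731]
tool_rot: [3.108, 0.442, 0.007]
ft_force: [8.5, -2.6, -5.5]
grip_width: 0.241
```

```bash
python3 look.py -; python3 arc.py .0657 2.9 .0655 3.3
```

```text
t 16.8 [0.5213 0.0246 0.2731] crank 2.875 r 0.0647 Fr -5.92 Ft -6.67 [ 8.5 -2.6 -5.5] tq [-0.61 -1.38 -0.03] 0.241
[[0, 0, 0], [-0.0005, -0.0026, 0], 255], [[0, 0, 0], [-0.0010, -0.0052, 0], 255], [[0, 0, 0], [-0.0013, -0.0078, 0], 255], [[0, 0, 0], [-0.0015, -0.0104, 0], 255], [[0, 0, 0], [-0.0017, -0.0130, 0], 255], [[0, 0, 0], [-0.0017, -0.0156, 0], 255], [[0, 0, 0], [-0.0017, -0.0182, 0], 255], [[0, 0, 0], [-0.0015, -0.0208, 0], 255], [[0, 0, 0], [-0.0012, -0.0235, 0], 255], [[0, 0, 0], [-0.0009, -0.0261, 0], 255],
```

Emit:
{"fn": "step_arm", "kwargs": {
  "plan": [
    [[0,0,0],[-0.0004,-0.0026,0],255],
    [[0,0,0],[-0.0008,-0.0052,0],255],
    [[0,0,0],[-0.001,-0.0078,0],255],
    [[0,0,0],[-0.0011,-0.0104,0],255],
    [[0,0,0],[-0.0012,-0.013,0],255],
    [[0,0,0],[-0.0012,-0.0156,0],255],
    [[0,0,0],[-0.0011,-0.0182,0],255],
    [[0,0,0],[-0.001,-0.0208,0],255],
    [[0,0,0],[-0.0008,-0.0235,0],255],
    [[0,0,0],[-0.0005,-0.0261,0],255]
  ]
}}

```text
time: 18.05
position: [0.5126, 0.0477, 0.2731]
tool_rot: [3.106, 0.439, 0.002]
ft_force: [4.7, -6.4, -2.5]
grip_width: 0.244
```

```bash
python3 look.py 10; python3 arc.py .0651 3.3 .0651 3.7
```

```text
t 18.05 [0.5126 0.0477 0.2731] crank 3.258 r 0.0648 Fr -3.56 Ft -7.04 [ 4.7 -6.4 -2.5] tq [-1.32 -0.56 -0.07] 0.244
[[0, 0, 0], [0.0005, -0.0026, 0], 255], [[0, 0, 0], [0.0010, -0.0051, 0], 255], [[0, 0, 0], [0.0017, -0.0076, 0], 255], [[0, 0, 0], [0.0025, -0.0101, 0], 255], [[0, 0, 0], [0.0033, -0.0126, 0], 255], [[0, 0, 0], [0.0043, -0.0150, 0], 255], [[0, 0, 0], [0.0053, -0.0174, 0], 255], [[0, 0, 0], [0.0065, -0.0197, 0], 255], [[0, 0, 0], [0.0077, -0.0220, 0], 255], [[0, 0, 0], [0.0091, -0.0242, 0], 255],
```

View pics/b10.png

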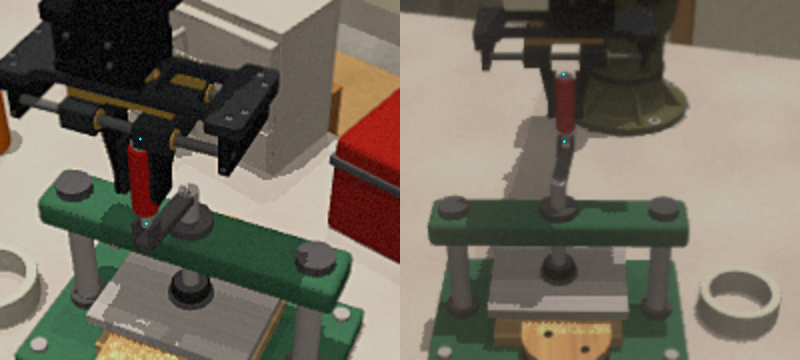

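Emit:
{"fn": "step_arm", "kwargs": {
  "plan": [
    [[0,0,0],[0.0005,-0.0026,0],255],
    [[0,0,0],[0.001,-0.0051,0],255],
    [[0,0,0],[0.0017,-0.0076,0],255],
    [[0,0,0],[0.0025,-0.0101,0],255],
    [[0,0,0],[0.0033,-0.0126,0],255],
    [[0,0,0],[0.0043,-0.015,0],255],
    [[0,0,0],[0.0053,-0.0174,0],255],
    [[0,0,0],[0.0065,-0.0197,0],255],
    [[0,0,0],[0.0077,-0.022,0],255],
    [[0,0,0],[0.0091,-0.0242,0],255]
  ]
}}

```text
time: 19.4
position: [0.5132, 0.0732, 0.2731]
tool_rot: [3.106, 0.439, -0.004]
ft_force: [-0.9, -7.3, 2.3]
grip_width: 0.24
```

```bash
python3 look.py -; python3 arc.py .0651 3.7 .0653 4.1
```

```text
t 19.4 [0.5132 0.0732 0.2731] crank -2.629 r 0.065 Fr -0.79 Ft -7.28 [-0.9 -7.3  2.3] tq [-1.4   0.5  -0.04] 0.24
[[0, 0, 0], [0.0014, -0.0022, 0], 255], [[0, 0, 0], [0.0029, -0.0044, 0], 255], [[0, 0, 0], [0.0044, -0.0065, 0], 255], [[0, 0, 0], [0.0060, -0.0085, 0], 255], [[0, 0, 0], [0.0078, -0.0104, 0], 255], [[0, 0, 0], [0.0096, -0.0123, 0], 255], [[0, 0, 0], [0.0115, -0.0141, 0], 255], [[0, 0, 0], [0.0135, -0.0158, 0], 255], [[0, 0, 0], [0.0156, -0.0174, 0], 255], [[0, 0, 0], [0.0177, -0.0189, 0], 255],
```

Radial now neutral; add about 1 mm outward bias.

```bash
python3 arc.py .0651 3.7 .0664 4.1
```

```text
[[0, 0, 0], [0.0012, -0.0024, 0], 255], [[0, 0, 0], [0.0024, -0.0047, 0], 255], [[0, 0, 0], [0.0038, -0.0070, 0], 255], [[0, 0, 0], [0.0052, -0.0092, 0], 255], [[0, 0, 0], [0.0070, -0.0112, 0], 255], [[0, 0, 0], [0.0089, -0.0131, 0], 255], [[0, 0, 0], [0.0108, -0.0149, 0], 255], [[0, 0, 0], [0.0128, -0.0166, 0], 255], [[0, 0, 0], [0.0149, -0.0183, 0], 255], [[0, 0, 0], [0.0170, -0.0198, 0], 255],
```

Emit:
{"fn": "step_arm", "kwargs": {
  "plan": [
    [[0,0,0],[0.0012,-0.0024,0],255],
    [[0,0,0],[0.0024,-0.0047,0],255],
    [[0,0,0],[0.0038,-0.007,0],255],
    [[0,0,0],[0.0052,-0.0092,0],255],
    [[0,0,0],[0.007,-0.0112,0],255],
    [[0,0,0],[0.0089,-0.0131,0],255],
    [[0,0,0],[0.0108,-0.0149,0],255],
    [[0,0,0],[0.0128,-0.0166,0],255],
    [[0,0,0],[0.0149,-0.0183,0],255],
    [[0,0,0],[0.017,-0.0198,0],255]
  ]
}}

```text
time: 20.65
position: [0.5236, 0.097, 0.273]
tool_rot: [3.106, 0.439, -0.005]
ft_force: [-2.4, -6.4, 2.3]
grip_width: 0.24
```

```bash
python3 look.py -; python3 arc.py .0664 4.1 .0670 4.5
```

```text
t 20.65 [0.5236 0.097  0.273 ] crank -2.228 r 0.0654 Fr -1.84 Ft -6.57 [-2.4 -6.4  2.3] tq [-1.45  0.76 -0.01] 0.24
[[0, 0, 0], [0.0021, -0.0016, 0], 255], [[0, 0, 0], [0.0043, -0.0031, 0], 255], [[0, 0, 0], [0.0066, -0.0046, 0], 255], [[0, 0, 0], [0.0089, -0.0059, 0], 255], [[0, 0, 0], [0.0113, -0.0070, 0], 255], [[0, 0, 0], [0.0138, -0.0081, 0], 255], [[0, 0, 0], [0.0163, -0.0090, 0], 255], [[0, 0, 0], [0.0189, -0.0098, 0], 255], [[0, 0, 0], [0.0214, -0.0105, 0], 255], [[0, 0, 0], [0.0240, -0.0112, 0], 255],
```

Emit:
{"fn": "step_arm", "kwargs": {
  "plan": [
    [[0,0,0],[0.0021,-0.0016,0],255],
    [[0,0,0],[0.0043,-0.0031,0],255],
    [[0,0,0],[0.0066,-0.0046,0],255],
    [[0,0,0],[0.0089,-0.0059,0],255],
    [[0,0,0],[0.0113,-0.007,0],255],
    [[0,0,0],[0.0138,-0.0081,0],255],
    [[0,0,0],[0.0163,-0.009,0],255],
    [[0,0,0],[0.0189,-0.0098,0],255],
    [[0,0,0],[0.0214,-0.0105,0],255],
    [[0,0,0],[0.024,-0.0112,0],255]
  ]
}}

```text
time: 21.9
position: [0.5428, 0.1149, 0.273]
tool_rot: [3.106, 0.44, -0.008]
ft_force: [-4.6, -5.6, 4.0]
grip_width: 0.242
```

```bash
python3 look.py 11; python3 arc.py .0670 4.5 .0674 4.8
```

```text
t 21.9 [0.5428 0.1149 0.273 ] crank -1.826 r 0.0658 Fr -2.51 Ft -6.8 [-4.6 -5.6  4. ] tq [-1.39  1.34 -0.01] 0.242
[[0, 0, 0], [0.0020, -0.0005, 0], 255], [[0, 0, 0], [0.0039, -0.0009, 0], 255], [[0, 0, 0], [0.0059, -0.0013, 0], 255], [[0, 0, 0], [0.0079, -0.0016, 0], 255], [[0, 0, 0], [0.0099, -0.0018, 0], 255], [[0, 0, 0], [0.0119, -0.0019, 0], 255], [[0, 0, 0], [0.0140, -0.0019, 0], 255], [[0, 0, 0], [0.0160, -0.0019, 0], 255], [[0, 0, 0], [0.0180, -0.0018, 0], 255], [[0, 0, 0], [0.0200, -0.0016, 0], 255],
```

View pics/b11.png

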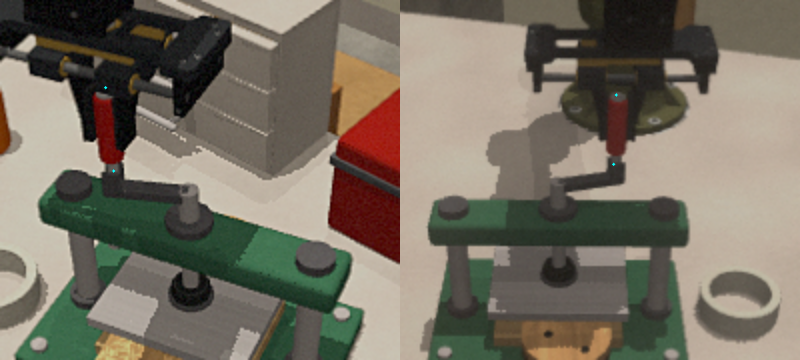

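Emit:
{"fn": "step_arm", "kwargs": {
  "plan": [
    [[0,0,0],[0.002,-0.0005,0],255],
    [[0,0,0],[0.0039,-0.0009,0],255],
    [[0,0,0],[0.0059,-0.0013,0],255],
    [[0,0,0],[0.0079,-0.0015,0],255],
    [[0,0,0],[0.0099,-0.0016,0],255],
    [[0,0,0],[0.0119,-0.0017,0],255],
    [[0,0,0],[0.014,-0.0017,0],255],
    [[0,0,0],[0.016,-0.0016,0],255],
    [[0,0,0],[0.018,-0.0015,0],255],
    [[0,0,0],[0.02,-0.0013,0],255]
  ]
}}

```text
time: 23.25
position: [0.5604, 0.1223, 0.273]
tool_rot: [3.106, 0.442, -0.012]
ft_force: [-7.2, -5.5, 6.0]
grip_width: 0.242
```

```bash
python3 look.py -; python3 arc.py .0671 4.8 .0671 5.1
```

```text
t 23.25 [0.5604 0.1223 0.273 ] crank -1.534 r 0.0659 Fr -3.58 Ft -8.32 [-7.2 -5.5  6. ] tq [-1.19  1.99 -0.05] 0.242
[[0, 0, 0], [0.0020, 0.0002, 0], 255], [[0, 0, 0], [0.0040, 0.0005, 0], 255], [[0, 0, 0], [0.0060, 0.0008, 0], 255], [[0, 0, 0], [0.0080, 0.0012, 0], 255], [[0, 0, 0], [0.0099, 0.0016, 0], 255], [[0, 0, 0], [0.0119, 0.0021, 0], 255], [[0, 0, 0], [0.0138, 0.0027, 0], 255], [[0, 0, 0], [0.0157, 0.0033, 0], 255], [[0, 0, 0], [0.0176, 0.0040, 0], 255], [[0, 0, 0], [0.0195, 0.0047, 0], 255],
```

```bash
python3 arc.py .0671 4.8 .0669 4.93
```

```text
[[0, 0, 0], [0.0009, 0.0001, 0], 255], [[0, 0, 0], [0.0017, 0.0003, 0], 255], [[0, 0, 0], [0.0026, 0.0004, 0], 255], [[0, 0, 0], [0.0034, 0.0006, 0], 255], [[0, 0, 0], [0.0043, 0.0007, 0], 255], [[0, 0, 0], [0.0052, 0.0009, 0], 255], [[0, 0, 0], [0.0060, 0.0010, 0], 255], [[0, 0, 0], [0.0069, 0.0012, 0], 255], [[0, 0, 0], [0.0077, 0.0013, 0], 255], [[0, 0, 0], [0.0086, 0.0015, 0], 255],
```

Emit:
{"fn": "step_arm", "kwargs": {
  "plan": [
    [[0,0,0],[0.0009,0.0001,0],255],
    [[0,0,0],[0.0017,0.0003,0],255],
    [[0,0,0],[0.0026,0.0004,0],255],
    [[0,0,0],[0.0034,0.0006,0],255],
    [[0,0,0],[0.0043,0.0007,0],255],
    [[0,0,0],[0.0052,0.0009,0],255],
    [[0,0,0],[0.006,0.001,0],255],
    [[0,0,0],[0.0069,0.0012,0],255],
    [[0,0,0],[0.0077,0.0013,0],255],
    [[0,0,0],[0.0086,0.0015,0],255]
  ]
}}

```text
time: 24.5
position: [0.5685, 0.1239, 0.273]
tool_rot: [3.107, 0.443, -0.014]
ft_force: [-9.5, -4.2, 6.2]
grip_width: 0.244
```

```bash
python3 look.py -; python3 arc.py .0669 4.93 .0669 5.05
```

```text
t 24.5 [0.5685 0.1239 0.273 ] crank -1.409 r 0.066 Fr -3.06 Ft -9.94 [-9.5 -4.2  6.2] tq [-1.03  2.32 -0.05] 0.244
[[0, 0, 0], [0.0008, 0.0002, 0], 255], [[0, 0, 0], [0.0016, 0.0004, 0], 255], [[0, 0, 0], [0.0023, 0.0006, 0], 255], [[0, 0, 0], [0.0031, 0.0008, 0], 255], [[0, 0, 0], [0.0039, 0.0010, 0], 255], [[0, 0, 0], [0.0047, 0.0012, 0], 255], [[0, 0, 0], [0.0054, 0.0014, 0], 255], [[0, 0, 0], [0.0062, 0.0017, 0], 255], [[0, 0, 0], [0.0070, 0.0019, 0], 255], [[0, 0, 0], [0.0077, 0.0022, 0], 255],
```

Emit:
{"fn": "step_arm", "kwargs": {
  "plan": [
    [[0,0,0],[0.0008,0.0002,0],255],
    [[0,0,0],[0.0016,0.0004,0],255],
    [[0,0,0],[0.0023,0.0006,0],255],
    [[0,0,0],[0.0031,0.0008,0],255],
    [[0,0,0],[0.0039,0.001,0],255],
    [[0,0,0],[0.0047,0.0012,0],255],
    [[0,0,0],[0.0054,0.0014,0],255],
    [[0,0,0],[0.0062,0.0017,0],255],
    [[0,0,0],[0.007,0.0019,0],255],
    [[0,0,0],[0.008,0.0022,0],255]
  ]
}}

```text
time: 25.75
position: [0.5763, 0.1245, 0.273]
tool_rot: [3.107, 0.444, -0.015]
ft_force: [-11.5, -4.8, 6.4]
grip_width: 0.243
```

```bash
python3 look.py 12; python3 look.py -
```

```text
t 25.75 [0.5763 0.1245 0.273 ] crank -1.291 r 0.0661 Fr -4.74 Ft -11.47 [-11.5  -4.8   6.4] tq [-0.92  2.61  0.01] 0.243
t 25.85 [0.5764 0.1245 0.273 ] crank -1.289 r 0.0661 Fr -3.54 Ft -10.86 [-10.9  -3.5   4.7] tq [-0.97  2.48  0.01] 0.243
```

View pics/b12.png

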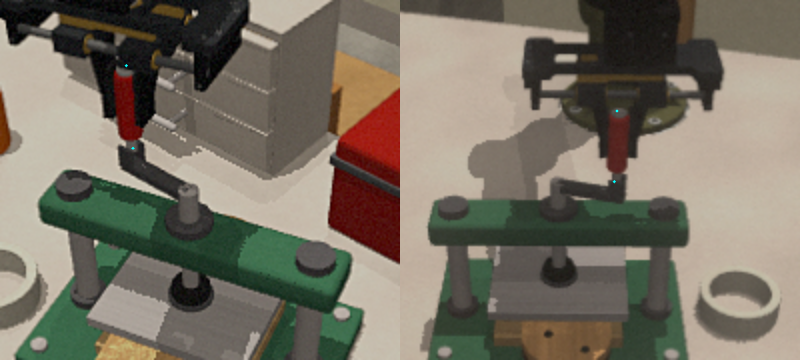

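Emit:
{"fn": "step_arm", "kwargs": {
  "plan": [
    [[0,0,0],[-0.001,0,0],255],
    [[0,0,0],[-0.0018,0,0],255],
    [[0,0,0],[-0.0018,0,0],150],
    [[0,0,0],[-0.0018,0,0],100],
    [[0,0,0],[-0.0018,0,0],50],
    [[0,0,0],[-0.0018,0,0],50],
    [[0,0,0],[-0.0018,0,0],50],
    [[0,0,0],[-0.0018,0,0],50],
    [[0,0,0],[-0.0018,0,-0.005],50],
    [[0,0,0],[-0.0018,0,-0.01],50]
  ]
}}

```text
time: 27.1
position: [0.5783, 0.1256, 0.2837]
tool_rot: [3.11, 0.444, 0.0]
ft_force: [-0.1, 0.5, 0.1]
grip_width: 0.801
```

```bash
python3 look.py 13
```

```text
t 27.1 [0.5783 0.1256 0.2837] crank -1.261 r 0.0672 Fr 0.51 Ft -0.07 [-0.1  0.5  0.1] tq [ 0.04 -0.03  0.  ] 0.801
```

View pics/b13.png

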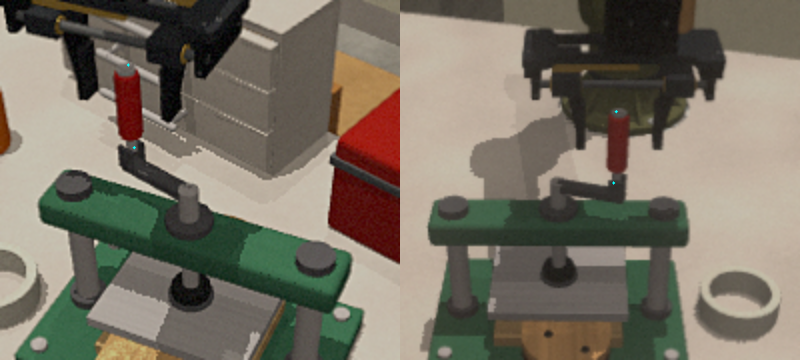

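Released, no contact force; the handle is between the open fingers. Rise straight up.

Emit:
{"fn": "step_arm", "kwargs": {
  "plan": [
    [[0,0,0],[0,0,-0.015],50],
    [[0,0,0],[0,0,-0.035],50],
    [[0,0,0],[0,0,-0.055],50],
    [[0,0,0],[0,0,-0.075],50],
    [[0,0,0],[0,0,-0.095],50],
    [[0,0,0],[0,0,-0.115],50],
    [[0,0,0],[0,0,-0.13],50],
    [[0,0,0],[0,0,-0.14],50],
    [[0,0,0],[0,0,-0.14],50],
    [[0,0,0],[0,0,-0.14],50]
  ]
}}

```text
time: 28.45
position: [0.5781, 0.1254, 0.4225]
tool_rot: [3.11, 0.444, -0.002]
ft_force: [-0.9, 0.4, -0.0]
grip_width: 0.806
```

```bash
python3 - <<'E'
from mv import *
s,P,_=st();print(s['time'],P,s['ft_force'])
for n in('side','scene'):
  save(n,n+'14')
  th=4.99;c,sn=np.cos(-th),np.sin(-th)
  q=proj(n,[W(p,(.065*c,.065*sn,z)) for z in(.223,.309)]);print(n,q)
  a=cv2.imread(f'pics/{n}0.png');b=cv2.imread(f'pics/{n}14.png')
  for l in('blank','tape','offcut','handle'):
    d=ctrl.cut_out(n,l)
    if d: print(l,round(d[0]['score'],2),d[0]['rect'])
  o=(80,140) if n=='side' else (150,160)
  f=lambda i:cv2.resize(i[o[0]:o[0]+240,o[1]:o[1]+265],None,fx=1.5,fy=1.5)
  cv2.imwrite(f'pics/cmp_{n}.png',np.hstack([f(a),f(b)]))
  bz=b[90:180,230:330] if n=='side' else b[150:240,260:360]
  cv2.imwrite(f'pics/h_{n}.png',cv2.resize(bz,None,fx=5,fy=5,interpolation=cv2.INTER_CUBIC))
E
```

```text
28.45 [0.57808644 0.12543944 0.42253782] [-0.93503848  0.38204124 -0.0474292 ]
side [[246.30271857 154.32451705]
 [243.13291208 112.95504801]]
blank 0.58 [225.3, 243.6, 62.7, 57.0]
tape 0.77 [149.6, 198.8, 48.6, 46.0]
offcut 0.95 [371.3, 248.9, 39.4, 76.2]
handle 0.66 [235.7, 111.8, 15.8, 44.4]
scene [[307.19045968 200.856614  ]
 [308.50371587 165.35552707]]
blank 0.67 [259.5, 272.4, 48.3, 28.5]
tape 0.85 [349.5, 244.1, 42.3, 38.3]
offcut 0.81 [174.2, 244.5, 26.4, 46.5]
handle 0.9 [304.2, 163.1, 9.5, 35.5]
```

View pics/cmp_side.png

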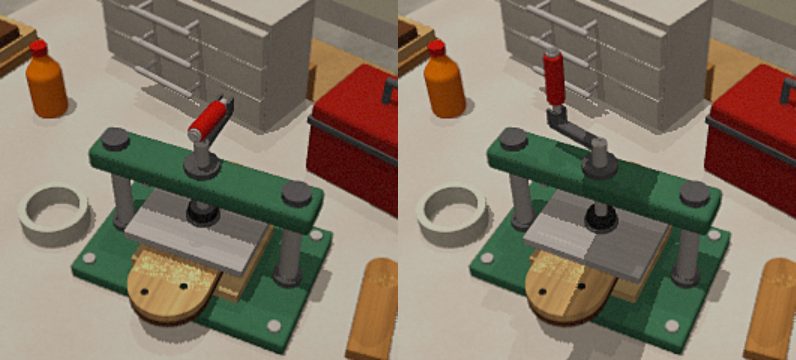

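View pics/cmp_scene.png

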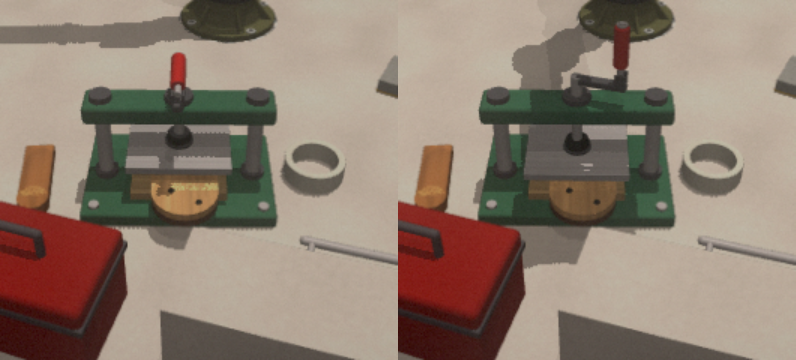

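View pics/h_side.png

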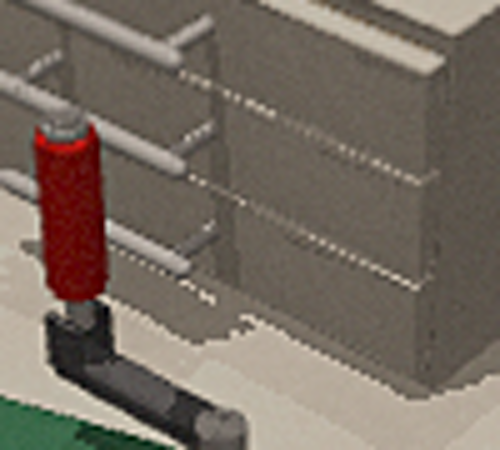

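View pics/h_scene.png

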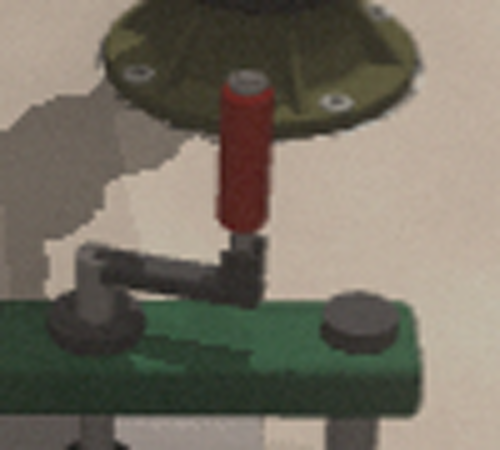

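```bash
python3 - <<'E'
from mv import *
a=cv2.imread('pics/side0.png')[240:305,215:300];b=cv2.imread('pics/side14.png')[240:305,215:300]
for i in(a,b):
  g=cv2.cvtColor(i,cv2.COLOR_BGR2GRAY); m=(g<45).astype(np.uint8); n,l,s,c=cv2.connectedComponentsWithStats(m)
  print([(c[k].round(1),s[k,4]) for k in range(1,n) if 5<s[k,4]<60])
print(ctrl.close_job())
E
```

```text
[(array([ 4.7, 33.1]), np.int32(34)), (array([47. , 30.3]), np.int32(14)), (array([20.8, 34.1]), np.int32(12)), (array([66. , 43.8]), np.int32(9))]
[(array([46.9, 30.4]), np.int32(15)), (array([ 5. , 33.3]), np.int32(34)), (array([20.8, 34.1]), np.int32(12))]
the job is handed in; nothing more can be done
None
```

The blank is clamped: I swung the folded handle up to its stop, wound the crank clockwise about 0.8 of a turn, let go and rose clear. The job was handed in at about 28.5 s; no verdict is reported.

- **Handle and grip:** My first grip, at 15 N, slipped as the handle came upright. I pushed the handle to its stop, then re-gripped centred on the sleeve at 50 N before turning the crank.
- **Clamping force:** Winding took about 7 N until the platen met the blank at about 0.74 of a turn. I stopped when the force along the path read 11.5 N while still turning. That is inside the firm range of 10 to 13 N and means roughly 100 N on the wood.
- **Radial load:** The tool pushed the handle outwards against its stop for nearly all of the winding, by up to about 6 N. Early on it pulled inwards by about 2.8 N, just under the 3 N that folds the handle, and the next picture still showed it upright.
- **Last checks:** With the gripper clear, the force reading was close to zero. The handle's lean in both camera views matched a fully upright handle to within about a pixel. The blank's drill holes were within about 0.1 pixel of their start positions in the side view. The tape roll and offcut showed no visible movement.
- **Not checked:** I had no direct measurement of the load on the wood after letting go, since friction hides it at rest.

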